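Click the bath-salts lid shut section by section

ROBOT

A 6-joint arm with a two-finger parallel gripper is mounted at the origin on the work surface. World frame = base frame: x ahead of the robot, y to its left, z up, the work surface at z = 0. Lengths are in m, angles in rad, forces in N, time in s.
With the tool pointing down it reaches from about 0.35 to 0.975 m from the base axis. Payload 4.9 kg.
Tool frame: the origin (TCP) lies at the very end of the fingers, on their centre line; the grasp point (between the pads) lies 19 mm behind it (pinch_z is the distance from the TCP to the grasp point, in m); z points along the fingers, y is the line along which they close (so a half turn about z gives the same grasp; the last joint's range is limited). The gripper opens to 85 mm and grips with 20 to 120 N. Pads are 22 mm wide; open, the fingers measure 114 mm over their backs; the gripper's body (76 mm by 85 mm) begins 54 mm behind the grasp point. The pads swing forward as they close: fully open they stand 13 mm farther back than shut.
Start: joints at [1.087, 0.053, 1.613, -0, 1.476, -0.119], TCP at [0.223, 0.584, 0.231] pointing down, gripper open.
Joint ranges: [-3.01, 3.01], [-1.01, 2.22], [0.06, 2.58], [-1.02, 4.17], [0.09, 2.62], [-3.14, 3.14]. Speed limits (rad/s): [2.57, 2.57, 3.14, 3.14, 3.14, 3.14].

INTERFACE

Orientations are given as a unit quaternion [w, x, y, z].
In Python, from plant import * gives the robot as it stands. The module is installed in compiled form; this text tells all that it offers.
- The arm moves only by the tool play_rows, never from a script. Its arguments are lists of equal length, an entry for each row: "linear": the shift along the world's x, y, z in m, a list of three; "turn": the turn about the world's z in degrees. A call has 1 to 8 rows; each row shifts and turns the commanded pose from where the row before left it; what a row does not reach is not made up. A row lasts 1/8 s, in which the tool goes at most 62.5 mm and 10.7 degrees, less where a joint would pass 70% of its speed; a pose out of reach is approached as far as the arm can. A call is refused whole if a number of a shift passes 0.0625 or a number of a turn 10.7, either way. A call with a gripper value outside its range is refused whole. "hand" is the finger opening in m, from 0 to 0.0854, set as the call begins (left out, the last holds). The fingers move at their own pace and stop on an object; the grip force is fixed at half the most. Time passes only in rows, so rows that do not move let the fingers close. It gives the time, the measured TCP pose, the force, the opening and the grip force at its end, in the units of the state.
- state(): the state, without advancing time (a new reading comes with each control period).
- grab_frame(name): name is "side" or "top"; returns the picture (480x640x3 uint8, red, green, blue); there is no depth.
- camera_info(name): a dict with "camera_matrix" (3x3 intrinsics, pixels), "origin" and "attitude" of the camera in the world. Camera axes: x right, y down, z forward; pixel columns grow to the right and rows downward; lengths in m; the calibration is good to about 2 mm. A picture is of the moment at which its call begins. camera_info takes no time and is no camera call.
- job_done(): hands the job in; it is judged then, once.
Trained networks look in the newest picture that a camera, given by its name, has taken for a name from the list of things; names that differ only in an ending like _2 or _b are one class to them, and where a whole thing is asked for, a point or a joint stands for the part that bears it (a point fixed in the world has none). Each returns a list of dicts, best first, with "p" (0 to 1); they miss things now and then, are a little off and sometimes report something else, mostly with a low value. They report only what shows in the picture. A call takes as long as a camera call. They do not tell look-alikes from the thing itself.
- trace(camera, thing): "region" (480x640 bool, what is visible of it) and "location" ([column, row] in pixels, amid what is visible of it).
The state is a dict: "time": time; "joint_pos": joint angles; "joint_vel": joint speeds; "joint_efforts": joint torques, N m; "tool_pos": TCP position; "tool_rot": TCP orientation; "contact_force": force on the tool from outside, world axes, zero at the start; "ft_torque": the same for the moment, N m; "gripper_width": opening from 0.0 (shut) to 1.0 (fully open); "grasp_force": force on a finger pad.
Only numpy, scipy, OpenCV 4.12 (cv2) and the standard library are available. Lean on these libraries where they do the work, as an engineer would, in place of code of your own. Each camera call takes 0.05 s, during which the arm holds its last target. There are 200 camera calls.

TASK

The click-on lid of the round wooden bath-salts box is still open: its rim stands up in four sections. Press the sections down from above, one at a time, until each clicks fully shut, beginning with the blue-striped section and going round clockwise as seen from above. Only press: do not lift, tip or shove the box along, leave the bowl, bottle, tweezers case and hair stick alone, and finish clear of everything.

Things in the scene. Friction and masses are not known exactly. Their poses are not given: they have to be found in the camera images.
- salts_box: Round wooden box, loose, 0.5 to 0.9 kg: drum 120 mm across, 58 mm high, green collar, white lid 126 mm across whose flat centre (77 mm wide) is 64.5 mm up. Origin: centre of underside, z up. The lid rim, 40 to 63 mm from the axis, is four quarter sections centred at box +x (1, blue stripe), -y (2), -x (3), +y (4): clockwise from above. Section tops: 77 mm up open (green gap below), 70 mm shut.
- section1 (a joint): Travel of rim section 1 in m: 0 = standing up (open), 0.007 = clicked fully shut. A snap action: it pushes back with up to 7 N (most at the start) until half way (0.0035), then pulls itself down and stays shut. All four start open.
- section1_pad (a point): Point on the top face of rim section 1, in the middle of its arc and of its 23 mm width, 51.5 mm from the box axis; it moves down with the section. The best place to press. This section carries the blue stripe.
- section2 (a joint): Travel of rim section 2 in m: 0 = standing up (open), 0.007 = clicked fully shut. A snap action: it pushes back with up to 7 N (most at the start) until half way (0.0035), then pulls itself down and stays shut. All four start open.
- section2_pad (a point): Point on the top face of rim section 2, in the middle of its arc and of its 23 mm width, 51.5 mm from the box axis; it moves down with the section. The best place to press. Plain white.
- section3 (a joint): Travel of rim section 3 in m: 0 = standing up (open), 0.007 = clicked fully shut. A snap action: it pushes back with up to 7 N (most at the start) until half way (0.0035), then pulls itself down and stays shut. All four start open.
- section3_pad (a point): Point on the top face of rim section 3, in the middle of its arc and of its 23 mm width, 51.5 mm from the box axis; it moves down with the section. The best place to press. Plain white.
- section4 (a joint): Travel of rim section 4 in m: 0 = standing up (open), 0.007 = clicked fully shut. A snap action: it pushes back with up to 7 N (most at the start) until half way (0.0035), then pulls itself down and stays shut. All four start open.
- section4_pad (a point): Point on the top face of rim section 4, in the middle of its arc and of its 23 mm width, 51.5 mm from the box axis; it moves down with the section. The best place to press. Plain white.
- bowl: Bystander: blue ceramic trinket bowl, 90 mm across, 40 mm high, loose. Origin: centre of the underside.
- bottle: Bystander: white plastic travel bottle with a grey flip-top and blue band, standing, 42 mm across, 98 mm high, loose. Origin: centre of the underside.
- tweezers_case: Bystander: metal tweezers case lying flat, 105 mm along its y, 26 mm wide, 16 mm high, loose. Origin: centre of the underside.
- hair_stick: Bystander: flat dark-stained bamboo hair stick, 160 mm along its y, 9 mm wide, 6 mm thick, with two brass bands, loose. Origin: centre of the underside.
There are look-alikes about, which are no part of the job. Leave any orange, pink or purple look-alike of the salts_box alone.

How it is judged:
On the way, in this order (a step that is already met when the one before it is completed fails the run):
1. the blue-marked section (section 1) is clicked shut (value of joint section1 above 0.0055 m), for 0.2 s.
2. the next section clockwise (section 2) is clicked shut (value of joint section2 above 0.0055 m), for 0.2 s.
3. the section opposite the blue one (section 3) is clicked shut (value of joint section3 above 0.0055 m), for 0.2 s.
4. the last section (section 4) is clicked shut (value of joint section4 above 0.0055 m), for 0.2 s.
At the end, for the whole second after the job is handed in: All four rim sections are shut (each joint above 0.0055 m), the box stands upright (within 0.05 rad), at rest, within 25 mm of where it began, and the four bystanders are within 15 mm of where they began (value of joint each of section1, section2, section3, section4 above 0.0055 m and distance of salts_box from where it was at the start of the episode below 0.025 m and angle between salts_box's own z axis and vertical below 0.05 rad and linear speed of salts_box below 0.02 m/s and distance of each of bowl, bottle, tweezers_case, hair_stick from where it was at the start of the episode below 0.015 m); the robot touches nothing.
It fails at once if the box is lifted (its underside centre more than 8 mm up) (height (world z) of salts_box above 0.008 m).
It fails at once if the box is tipped by more than 0.15 rad (angle between salts_box's own z axis and vertical above 0.15 rad).
It fails at once if the box is shoved more than 25 mm (distance of salts_box from where it was at the start of the episode above 0.025 m).
It fails at once if a bystander (bowl, bottle, tweezers case or hair stick) is moved more than 15 mm (distance of any of bowl, bottle, tweezers_case, hair_stick from where it was at the start of the episode above 0.015 m).
It also fails if it takes over 51 s, if anything falls off the work surface, if the arm or the gripper's body presses on something with over 40 N, if the wrist force passes 120 N, or if a joint passes its speed limit or range.

## Working session

There is one attempt and no reset: what is moved stays moved. The work goes in short steps, Python scripts to look and compute and a tool call to move; the robot and the scene stay as the last step left them, time stands still between calls to the robot, and variables do not carry over. Pictures are saved under pics/ and viewed, at most 10 in all, crops included, and the job is handed in when it is done.

Besides the shell and the picture viewer there is one more tool, called after "Call:" as name(argument=value, ...), one argument or row to a line, values as JSON. play_rows: Moves the arm, as the interface text tells. Its arguments: {"type":"object","properties":{"linear":{"type":"array","items":{"type":"array","items":{"type":"number"}}},"turn":{"type":"array","items":{"type":"number"}},"hand":{"type":"number"}},"required":["linear","turn"]}

```bash
mkdir -p pics; cat > h.py <<'E'
from plant import *
import numpy as np, cv2
from scipy.spatial.transform import Rotation as R
def cam(n):
    c=camera_info(n); K=np.array(c["camera_matrix"]); o=np.array(c["origin"]); a=np.array(c["attitude"])
    M=a if a.shape==(3,3) else R.from_quat(np.r_[a[1:],a[0]]).as_matrix()
    return K,o,M
def ray(n,px,z):
    K,o,M=cam(n); d=M@np.linalg.solve(K,[px[0],px[1],1]); return o+d*(z-o[2])/d[2]
def proj(n,P):
    K,o,M=cam(n); q=K@(M.T@(np.array(P)-o)); return q[:2]/q[2]
E
python3 - <<'E'
from h import *
for n in("top","side"):
    im=grab_frame(n); cv2.imwrite(f"pics/{n}0.png",im[:,:,::-1])
    print(n,camera_info(n))
    for t in("salts_box","section1_pad","bowl","bottle","tweezers_case","hair_stick"):
        for r in trace(n,t): print(t,round(r["p"],2),np.round(r["location"]),r["region"].sum())
E
```

```text
top {'camera_matrix': array([[599.51762901,   0.        , 333.10752623],
       [  0.        , 599.51762901, 242.29810631],
       [  0.        ,   0.        ,   1.        ]]), 'origin': array([ 0.44079431, -0.0157501 ,  1.15362767]), 'attitude': array([ 0.04917427, -0.70257862,  0.70870807, -0.04120727])}
salts_box 0.83 [273. 337.] 4042
salts_box 0.81 [190. 158.] 4090
salts_box 0.77 [381. 212.] 3835
salts_box 0.6 [282. 234.] 3809
salts_box 0.56 [258. 244.] 533
section1_pad 0.84 [400. 195.] 503
section1_pad 0.63 [187. 129.] 537
section1_pad 0.62 [253. 318.] 558
section1_pad 0.57 [310. 224.] 521
section1_pad 0.57 [484. 215.] 825
bowl 0.74 [311. 222.] 493
bowl 0.72 [510. 301.] 1857
bowl 0.38 [258. 244.] 562
bottle 0.91 [154. 318.] 673
tweezers_case 0.75 [486. 214.] 786
hair_stick 0.57 [258. 241.] 532
hair_stick 0.56 [188. 217.] 359
side {'camera_matrix': array([[466.57757095,   0.        , 324.48012135],
       [  0.        , 466.57757095, 236.58787142],
       [  0.        ,   0.        ,   1.        ]]), 'origin': array([0.48609613, 0.67998027, 0.72995525]), 'attitude': array([ 0.03808936, -0.0603847 ,  0.91494415, -0.39721541])}
salts_box 0.94 [310. 220.] 2750
salts_box 0.78 [412. 300.] 4335
salts_box 0.74 [218. 356.] 5419
salts_box 0.66 [316. 282.] 3759
section1_pad 0.89 [188. 337.] 680
section1_pad 0.88 [310. 254.] 477
section1_pad 0.59 [299. 199.] 302
section1_pad 0.58 [395. 302.] 569
bowl 0.95 [392. 169.] 699
bottle 0.67 [391. 409.] 1179
tweezers_case 0.5 [324. 178.] 300
hair_stick 0.82 [281. 390.] 504
```

View pics/top0.png

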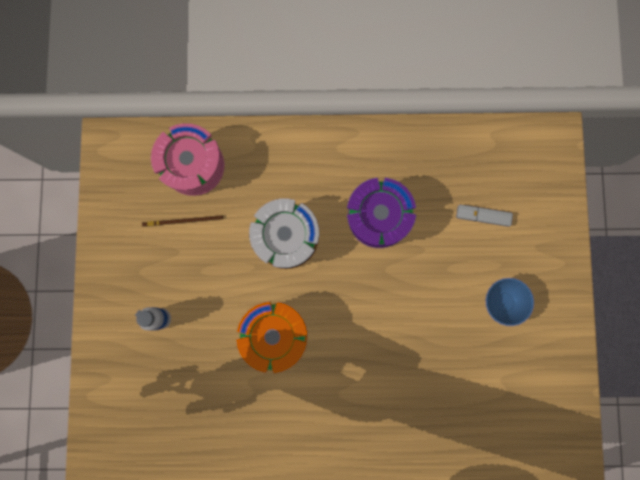

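View pics/side0.png

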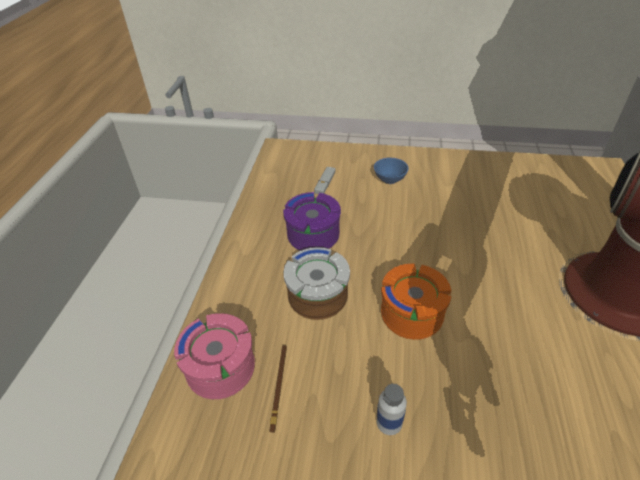

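Top view: the true white box is at about (284,234), with its blue stripe at about (310,222). The look-alikes are pink (187,158), purple (381,212) and orange (272,337). Next I'll measure the box centre and the stripe direction.

```bash
python3 - <<'E'
from h import *
s=state(); print(s["tool_pos"],s["tool_rot"],s["contact_force"])
im=cv2.imread("pics/top0.png"); si=cv2.imread("pics/side0.png")
def comps(im,x0,y0,x1,y1,f):
    hsv=cv2.cvtColor(im,cv2.COLOR_BGR2HSV).astype(int); m=f(hsv).astype(np.uint8)
    k=np.zeros_like(m); k[y0:y1,x0:x1]=m[y0:y1,x0:x1]
    n,l,st,c=cv2.connectedComponentsWithStats(k); i=1+np.argmax(st[1:,4]); return c[i],st[i],l==i
blue=lambda h:(abs(h[...,0]-112)<15)&(h[...,1]>120)
grn=lambda h:(abs(h[...,0]-65)<18)&(h[...,1]>100)
wht=lambda h:(h[...,1]<45)&(h[...,2]>90)
for n,I,b in(("top",im,(240,190,330,278)),("side",si,(275,243,358,318))):
    cb,sb,mb=comps(I,*b,blue)
    cw,sw,mw=comps(I,*b,wht)
    cn,_=cv2.findContours(mw.astype(np.uint8),0,1); h=cv2.convexHull(max(cn,key=len))
    if n=="top":
        print("hull circle",cv2.minEnclosingCircle(h), "ell",cv2.fitEllipse(h))
    B=ray(n,cb,.077); print(n,"blue",cb,B)
    # gray disc
    c0={"top":(284,234),"side":(317,275)}[n]
    cd,sd,md=comps(I,c0[0]-14,c0[1]-12,c0[0]+14,c0[1]+12,lambda h:(h[...,2]<np.median(h[c0[1]-2:c0[1]+3,c0[0]-2:c0[0]+3,2])+18))
    C=ray(n,cd,.0645); print("disc",cd,sd,C,"stripe dir",np.degrees(np.arctan2(*(B-C)[1::-1])),np.hypot(*(B-C)[:2]))
    h=cv2.cvtColor(I,cv2.COLOR_BGR2HSV).astype(int); g=np.zeros(h.shape[:2],np.uint8); g[b[1]:b[3],b[0]:b[2]]=grn(h)[b[1]:b[3],b[0]:b[2]]
    N,l,st,c=cv2.connectedComponentsWithStats(g)
    for i in range(1,N):
        if st[i,4]>8:
            G=ray(n,c[i],.068)-C; print("gap",c[i].round(1),st[i,4],np.degrees(np.arctan2(G[1],G[0])).round(1),np.hypot(*G[:2]).round(3))
u=np.hstack([cv2.resize(im[185:285,235:335],(400,400),interpolation=2),cv2.resize(si[235:335,267:367],(400,400),interpolation=2)])
cv2.imwrite("pics/crop.png",u)
E
```

```text
[0.22296822 0.58387919 0.23136032] [3.49815538e-06 1.81390590e-01 9.83411131e-01 3.85918945e-05] [-0.01516455  0.92540572 -0.47567826]
hull circle ((283.7471008300781, 233.05889892578125), 34.58150100708008) ell ((281.420166015625, 234.19602966308594), (61.933563232421875, 70.68560791015625), 155.7507781982422)
top blue [307.95172414 222.60689655] [0.61586644 0.04133548 0.077     ]
disc [284.02097902 233.06293706] [278 227  13  13 143] [0.5988818  0.08603656 0.0645    ] stripe dir -69.19519599413731 0.04781907730287786
gap [310.8 244.5] 12 -114.1 0.054
gap [271.1 260. ] 9 155.2 0.055
side blue [311.01333333 252.72      ] [0.61874426 0.03758134 0.077     ]
disc [316.43396226 274.50943396] [310 270  14  10 106] [0.60130293 0.08264804 0.0645    ] stripe dir -68.84299537562 0.04832398803304886
```

View pics/crop.png

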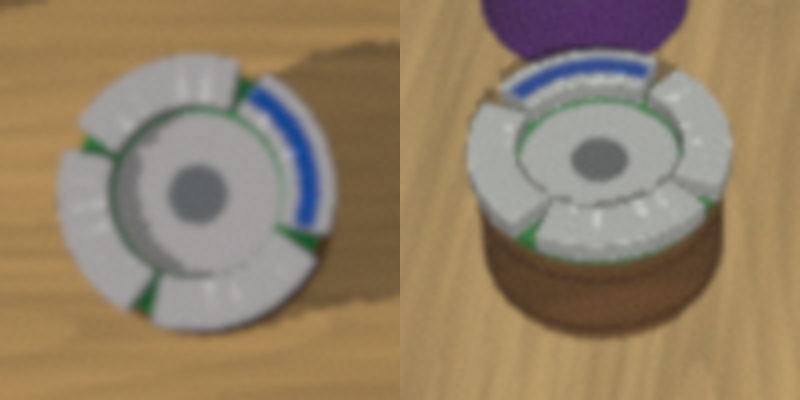

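The two cameras agree: centre ≈ (0.600, 0.084), box yaw ≈ −69°. That gives these pads:

| Pad | x | y |
|---|---|---|
| P1 | 0.6185 | 0.036 |
| P2 | 0.552 | 0.066 |
| P3 | 0.5815 | 0.1325 |
| P4 | 0.648 | 0.103 |

I'll shut the fingers and travel high.

Call:
play_rows(
  linear=[
    [0.028,-0.039,0],
    [0.028,-0.039,0],
    [0.028,-0.039,0],
    [0.028,-0.039,0],
    [0.028,-0.039,0],
    [0.028,-0.039,0],
    [0.028,-0.039,0],
  ],
  turn=[0,0,0,0,0,0,0],
  hand=0,
)

```text
time: 1.58
tool_pos: [0.4197, 0.3096, 0.2316]
tool_rot: [0.0, 0.181, 0.983, 0.0]
contact_force: [0.4, 0.6, 0.5]
gripper_width: 0.002
grasp_force: 0.0
```

Call:
play_rows(
  linear=[
    [0.028,-0.039,0],
    [0.028,-0.039,0],
    [0.028,-0.039,0],
    [0.028,-0.039,0],
    [0.028,-0.039,0],
    [0.028,-0.039,0],
    [0.028,-0.039,0],
    [0,0,0],
  ],
  turn=[0,0,0,0,0,0,0,0],
)

```text
time: 2.58
tool_pos: [0.6161, 0.0353, 0.2311]
tool_rot: [-0.0, 0.183, 0.983, -0.0]
contact_force: [-1.1, 0.2, 0.6]
gripper_width: 0.001
grasp_force: 0.0
```

Call:
play_rows(
  linear=[
    [0.002,0,-0.03],
    [0,0,-0.03],
    [0,0,-0.03],
    [0,0,-0.03],
    [0,0,-0.02],
    [0,0,0],
    [0,0,0],
  ],
  turn=[0,0,0,0,0,0,0],
)

```text
time: 3.45
tool_pos: [0.6178, 0.0381, 0.0927]
tool_rot: [0.001, 0.181, 0.983, 0.0]
contact_force: [0.5, -0.0, 0.0]
gripper_width: 0.001
grasp_force: 0.0
```

```bash
python3 - <<'E'
from h import *
s=state(); print(s["tool_pos"],s["contact_force"])
a=grab_frame("top")[:,:,::-1]; b=grab_frame("side")[:,:,::-1]
print(proj("side",s["tool_pos"]),proj("side",[.6185,.036,.077]),proj("top",s["tool_pos"]))
u=np.hstack([cv2.resize(a[165:295,225:355],(400,400),interpolation=2),cv2.resize(b[205:335,247:377],(400,400),interpolation=2)])
cv2.imwrite("pics/c2.png",u)
E
```

```text
[0.6178126  0.03805659 0.09271758] [ 0.54510007 -0.01921149  0.0282777 ]
[311.11115202 247.24726861] [311.26357147 252.17077236] [309.30791633 220.11481729]
```

View pics/c2.png

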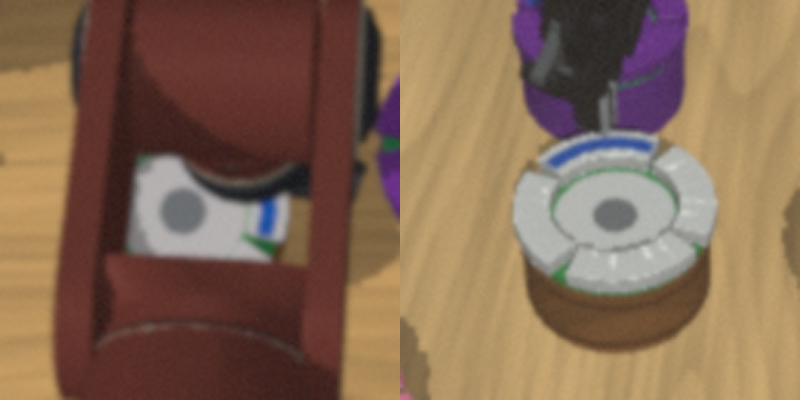

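The fingertip is at about (313,247) in the side view, right where the calibration predicts, above the middle of the blue section. Now I'll press gently.

Call:
play_rows(
  linear=[
    [0,-0.001,-0.005],
    [0,0,-0.005],
    [0,0,-0.003],
    [0,0,-0.002],
    [0,0,-0.002],
    [0,0,-0.002],
    [0,0,0],
  ],
  turn=[0,0,0,0,0,0,0],
)

```text
time: 4.42
tool_pos: [0.6167, 0.0369, 0.0717]
tool_rot: [-0.0, 0.181, 0.983, 0.0]
contact_force: [0.3, -0.1, 0.6]
gripper_width: 0.0
grasp_force: 0.0
```

Call:
play_rows(
  linear=[
    [0,0,-0.001],
    [0,0,-0.001],
    [0,0,-0.001],
    [0,0,0],
  ],
  turn=[0,0,0,0],
)

```text
time: 4.92
tool_pos: [0.617, 0.0369, 0.0699]
tool_rot: [-0.0, 0.181, 0.983, -0.0]
contact_force: [-2.7, -0.0, 5.9]
gripper_width: -0.002
grasp_force: 2.3
```

Contact at z = 0.070, the shut height. On to section 2: up, across and hover, with a look on the way.

Call:
play_rows(
  linear=[
    [0,0,0.016],
    [0,0,0.015],
    [-0.033,0.015,0],
    [-0.032,0.014,0],
    [0,0,0],
    [0,0,-0.008],
    [0,0,0],
    [0,0,0],
  ],
  turn=[0,0,0,0,0,0,0,0],
)

```text
time: 5.92
tool_pos: [0.5525, 0.0655, 0.0922]
tool_rot: [-0.0, 0.182, 0.983, -0.0]
contact_force: [-0.5, -0.3, -0.4]
gripper_width: -0.001
grasp_force: 0.0
```

```bash
python3 - <<'E'
from h import *
s=state(); print(s["tool_pos"],s["contact_force"])
b=grab_frame("side")[:,:,::-1]
print(proj("side",[.552,.066,.077]))
cv2.imwrite("pics/c3.png",cv2.resize(b[220:320,267:367],(600,600),interpolation=2))
E
```

```text
[0.55253611 0.06550492 0.09220031] [-0.47261968 -0.27160484 -0.37383064]
[342.89757645 266.03721064]
```

View pics/c3.png

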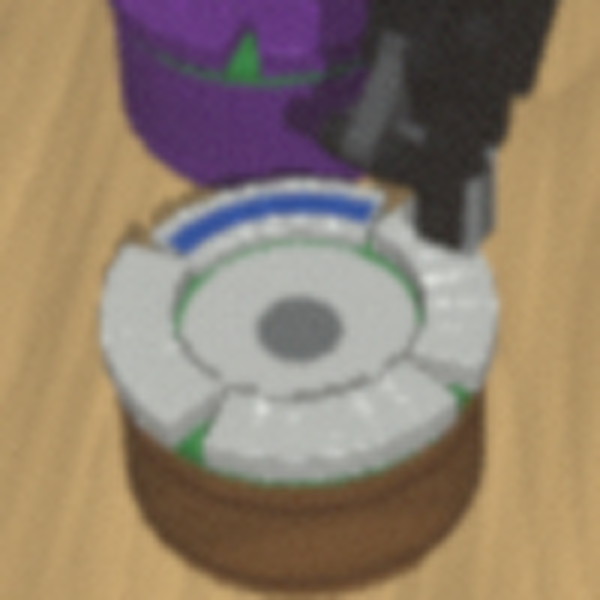

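Section 1 now sits lower than its neighbours and the box hasn't moved. The tip hovers over section 2, at about crop (455,240). Press to the shut level.

Call:
play_rows(
  linear=[
    [0,0,-0.005],
    [0,0,-0.005],
    [0,0,-0.003],
    [0,0,-0.003],
    [0,0,-0.003],
    [0,0,-0.003],
    [0,0,-0.001],
    [0,0,0],
  ],
  turn=[0,0,0,0,0,0,0,0],
)

```text
time: 6.98
tool_pos: [0.5521, 0.0659, 0.0699]
tool_rot: [-0.0, 0.181, 0.983, -0.0]
contact_force: [-2.2, -1.2, 5.0]
gripper_width: 0.004
grasp_force: 2.5
```

Call:
play_rows(
  linear=[
    [0,0,0.016],
    [0,0,0.015],
    [0.015,0.033,0],
    [0.0145,0.033,0],
    [0,0,0],
    [0,0,-0.008],
    [0,0,0],
    [0,0,0],
  ],
  turn=[0,0,0,0,0,0,0,0],
)

```text
time: 7.98
tool_pos: [0.5811, 0.1311, 0.092]
tool_rot: [-0.0, 0.182, 0.983, -0.0]
contact_force: [-0.2, -0.3, 0.2]
gripper_width: -0.001
grasp_force: 0.0
```

Call:
play_rows(
  linear=[
    [0,0,-0.005],
    [0,0,-0.005],
    [0,0,-0.003],
    [0,0,-0.003],
    [0,0,-0.003],
    [0,0,-0.003],
    [0,0,-0.001],
    [0,0,0],
  ],
  turn=[0,0,0,0,0,0,0,0],
)

```text
time: 8.98
tool_pos: [0.5817, 0.1319, 0.0699]
tool_rot: [0.0, 0.181, 0.983, 0.0]
contact_force: [-3.4, -0.7, 4.2]
gripper_width: 0.002
grasp_force: 2.4
```

Section 3 is at the shut level. Section 4 next, a shift of (+0.0665, −0.0295).

Call:
play_rows(
  linear=[
    [0,0,0.016],
    [0,0,0.015],
    [0.033,-0.0145,0],
    [0.033,-0.0145,0],
    [0,0,0],
    [0,0,-0.008],
    [0,0,0],
    [0,0,0],
  ],
  turn=[0,0,0,0,0,0,0,0],
)

```text
time: 9.98
tool_pos: [0.6467, 0.1033, 0.092]
tool_rot: [-0.0, 0.181, 0.983, -0.0]
contact_force: [0.5, 0.4, -0.9]
gripper_width: -0.001
grasp_force: 0.0
```

Call:
play_rows(
  linear=[
    [0,0,-0.005],
    [0,0,-0.005],
    [0,0,-0.003],
    [0,0,-0.003],
    [0,0,-0.003],
    [0,0,-0.003],
    [0,0,-0.001],
    [0,0,0],
  ],
  turn=[0,0,0,0,0,0,0,0],
)

```text
time: 10.98
tool_pos: [0.6477, 0.1029, 0.0699]
tool_rot: [0.0, 0.181, 0.983, 0.0]
contact_force: [-2.0, -0.2, 3.3]
gripper_width: 0.0
grasp_force: 2.4
```

Call:
play_rows(
  linear=[
    [0,0,0.02],
    [0,0,0.04],
    [0,0,0.05],
    [0,0,0.05],
    [-0.03,0.05,0],
    [-0.03,0.05,0],
    [-0.03,0.05,0],
    [-0.03,0.05,0],
  ],
  turn=[0,0,0,0,0,0,0,0],
)

```text
time: 11.98
tool_pos: [0.5266, 0.3043, 0.2306]
tool_rot: [0.001, 0.182, 0.983, 0.001]
contact_force: [1.9, 1.2, -0.1]
gripper_width: -0.001
grasp_force: 0.0
```

Call:
play_rows(
  linear=[
    [-0.03,0.05,0],
    [-0.03,0.05,0],
    [-0.03,0.05,0],
    [-0.03,0.05,0],
    [0,0,0],
    [0,0,0],
  ],
  turn=[0,0,0,0,0,0],
)

```text
time: 12.72
tool_pos: [0.4076, 0.5027, 0.2299]
tool_rot: [0.0, 0.181, 0.983, 0.0]
contact_force: [1.3, -0.1, -0.7]
gripper_width: -0.004
grasp_force: 0.0
```

```bash
python3 - <<'E'
from h import *
s=state(); print(s["time"],s["tool_pos"],s["contact_force"])
a=grab_frame("top")[:,:,::-1]; b=grab_frame("side")[:,:,::-1]
o=cv2.imread("pics/top0.png")
u=np.hstack([cv2.resize(a[185:285,235:335],(400,400),interpolation=2),cv2.resize(b[235:335,267:367],(400,400),interpolation=2)])
cv2.imwrite("pics/c4.png",u)
for t in("bowl","bottle","tweezers_case","hair_stick"):
    print(t,[(round(r["p"],2),np.round(r["location"])) for r in trace("top",t)][:2])
E
```

```text
12.725 [0.40762693 0.50273125 0.22986516] [ 1.29373664 -0.12815644 -0.67171281]
bowl [(0.79, array([508., 301.]))]
bottle [(0.58, array([154., 315.]))]
tweezers_case [(0.59, array([487., 214.]))]
hair_stick [(0.42, array([485., 216.]))]
```

View pics/c4.png

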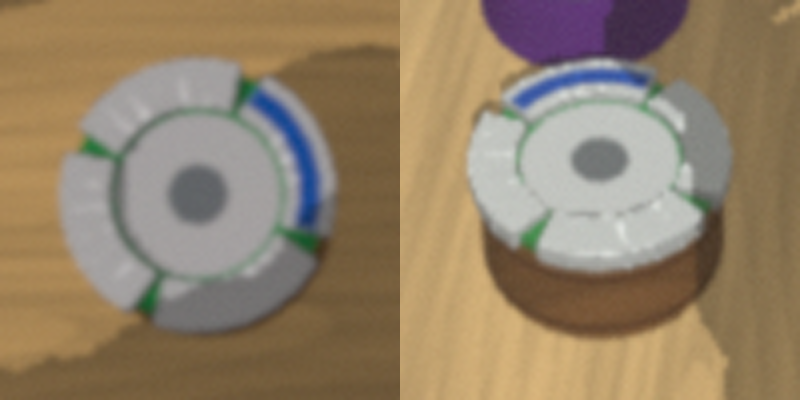

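All four sections are down with the green gap below them gone. The box is unmoved (disc at about crop (198,193), as before), and the bowl, bottle and tweezers case are in place. The arm passed nowhere near the hair stick.

```bash
python3 -c "
from plant import *
print(job_done())"
```

```text
the job is handed in; nothing more can be done
None
```

All four rim sections were pressed shut in order (blue, then clockwise); the box shows no movement in the last pictures, the arm is clear, and the job is handed in (the hand-in returned no verdict).

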